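Turn the weight carousel to its pointer

ROBOT

A 6-joint arm with a two-finger parallel gripper is mounted at the origin on the work surface; the furniture and walls round the work are solid. World frame = base frame: x ahead of the robot, y to its left, z up, the work surface at z = 0. Lengths are in m, angles in rad, forces in N, time in s.
With the tool pointing down it reaches from about 0.325 to 0.925 m from the base axis. Payload 3.1 kg.
Tool frame: the origin (TCP) lies midway between the tips of the shut fingers; the grasp point (between the pads) lies 19 mm behind it; z points along the fingers, y is the line along which they close (so a half turn about z gives the same grasp; the last joint's range is limited). The gripper opens to 85 mm and grips with 20 to 120 N. Pads are 22 mm wide; open, the fingers measure 114 mm over their backs; the gripper's body (76 mm by 85 mm) begins 54 mm behind the grasp point. The pads swing forward as they close: fully open they stand 13 mm farther back than shut.
Start: joints at [1.182, 0.217, 1.613, -0, 1.311, -0.112], TCP at [0.171, 0.601, 0.231] pointing down, gripper open.
Joint ranges: [-2.75, 2.75], [-0.78, 2.1], [0.31, 2.55], [-1.13, 4.27], [0.13, 2.63], [-2.58, 2.58]. Speed limits (rad/s): [2.79, 2.79, 3.14, 3.14, 3.14, 3.14].

INTERFACE

Orientations are given as a unit quaternion [x, y, z, w].
In Python, from plant import state, snapshot, get_calibration, r gives the robot as it stands. The module is installed in compiled form; this text tells all that it offers.
- The arm moves only by the tool drive_tool, never from a script. Its arguments are lists of equal length, an entry for each row: "translation": the shift along the tool's x, y, z in cm, a list of three; "turn": the turn, a rotation vector about the tool's x, y, z in rad, a list of three. A call has 1 to 20 rows; each row shifts and turns the commanded pose from where the row before left it, along the tool's axes as they then stand; what a row does not reach is not made up. A row lasts 1/10 s, in which the tool goes at most 50 mm and 8.59 degrees, less where a joint would pass 70% of its speed; a pose out of reach is approached as far as the arm can. A call with a gripper value outside its range is refused whole. "jaw" is the opening in per cent of the stroke, from 0 (shut) to 100 (fully open), set as the call begins (left out, the last holds). The fingers move at their own pace and stop on an object; "newtons" is the grip in N (left out, the last holds). Time passes only in rows, so rows that do not move let the fingers close. It gives the time, the measured TCP pose, the force, the opening and the grip force at its end, in the units of the state.
- state(): the state, without advancing time (a new reading comes with each control period).
- snapshot(name): name is "scene" or "top" or "wrist"; returns (picture, depth): 400x640x3 uint8, blue, green, red; 400x640 float32, m along the optical axis (not along the pixel's ray), 0 where there is no reading.
- get_calibration(name): a dict with "fx", "fy", "cx", "cy" (pixels), "rvec" (rotation vector, rad) and "tvec" (3), from world to camera coordinates, as OpenCV has them. Camera axes: x right, y down, z forward; pixel columns grow to the right and rows downward; lengths in m; the calibration is good to about 2 mm. The wrist camera is an equidistant fisheye: a pixel r from the principal point sees the ray r / f radians off the axis. A picture is of the moment at which its call begins: read the wrist's pose just before it. get_calibration takes no time and is no camera call; for the wrist camera it gives the pose at the moment of the call.
- r.close_job(): hands the job in; it is judged then, once.
The state is a dict: "time_s": time; "q": joint angles; "joint_velocities": joint speeds; "effort": joint torques, N m; "position": TCP position; "tcp_rot": TCP orientation; "force": force on the tool from outside, world axes, zero at the start; "ft_torque": the same for the moment, N m; "finger_gap": finger opening in m; "finger_force": force on a finger pad.
Only numpy, scipy, OpenCV 4.12 (cv2) and the standard library are available. Lean on these libraries where they do the work, as an engineer would, in place of code of your own. Each camera call takes 0.05 s, during which the arm holds its last target. There are 200 camera calls.

TASK

The tester's load cell is to be checked with the large weight: turn the carousel round until the larger of the two weights on it stands in line with the fixed pointer at the carousel's edge. The two upright pins on the carousel are there to push it by; do not touch the weights, and leave both standing in their cups.

Things in the scene. Friction and masses are not known exactly. Their poses are not given: they have to be found in the camera images.
- disc: Aluminium turntable, 180 mm across, 10 mm thick; turns freely without end, under 2 N at a pin, stays where left. Origin: centre of underside, 17 mm over the worktop; z up, the turning axis; x, y turn with it. Two steel pins, 12 mm thick, at x 0, y +80 and -80 mm, from 27 to 82 mm over the worktop. Two cups, 54 mm wide, tops at 36 mm, at x +50 and -50 mm, hold the weights, either way round.
- weight_500: The larger weight, grey, 43 mm across and 60 mm tall with a knob on top, standing loose in one of the disc's cups. Origin: centre of its underside, 30 mm above the worktop; its top is 90 mm above the worktop; its z axis is up.
- weight_200: The smaller, brass weight, 33 mm across and 50 mm tall, standing loose in the other cup. Origin: centre of its underside; its z axis is up.
- index (a point): Fixed point where the large weight's centre belongs: 50 mm from the disc's axis towards the pointer, 30 mm above the worktop. The pointer is a dark steel cone beside the disc's edge, its tip 93 mm from the axis and pointing at it; its holder reaches 140 mm from the axis, 40 mm high. On the axis is a hub 30 mm wide, its top 40 mm up. The room's wall stands behind, at about x = 0.65 m.

How it is judged:
At the end, for the whole second after the job is handed in: The larger weight's centre is within 12 mm (horizontally) of the index point in line with the pointer, at rest; both weights stand upright (within 7 degrees) in their cups (horizontal distance between weight_500 and index below 0.012 m and angle between each of weight_500, weight_200's own z axis and vertical below 0.12 rad and distance between weight_500 and disc below 0.058 m and distance between weight_200 and disc below 0.064 m and linear speed of weight_500 below 0.01 m/s); the robot touches nothing.
It fails at once if the robot touches the larger weight (contact force between any of the fingers, the arm and weight_500 above 1 N).
It fails at once if the robot touches the smaller weight (contact force between any of the fingers, the arm and weight_200 above 1 N).
It fails at once if a weight tips over (angle between any of weight_500, weight_200's own z axis and vertical above 0.4 rad).
It also fails if it takes over 38 s, if anything falls off the work surface, if the arm or the gripper's body presses on something with over 40 N, if the wrist force passes 120 N, or if a joint passes its speed limit or range.

## Working session

There is one attempt and no reset: what is moved stays moved. The work goes in short steps, Python scripts to look and compute and a tool call to move; the robot and the scene stay as the last step left them, time stands still between calls to the robot, and variables do not carry over. Pictures are saved under pics/ and viewed, at most 10 in all, crops included, and the job is handed in when it is done.

Besides the shell and the picture viewer there is one more tool, called after "Emit:" by a JSON object that holds its "method" and its "body", one argument or row to a line. drive_tool: Moves the arm, as the interface text tells. Its arguments: {"type":"object","properties":{"translation":{"type":"array","items":{"type":"array","items":{"type":"number"}}},"turn":{"type":"array","items":{"type":"array","items":{"type":"number"}}},"jaw":{"type":"number"},"newtons":{"type":"number"}},"required":["translation","turn"]}

```bash
mkdir -p pics; cat > h.py <<'E'
import numpy as np, cv2
from plant import state, snapshot, get_calibration, r
def world(cal,depth,u,v,z=None):
    R=cv2.Rodrigues(np.array(cal['rvec'],float))[0]; t=np.array(cal['tvec'],float).ravel()
    d=np.array([(u-cal['cx'])/cal['fx'],(v-cal['cy'])/cal['fy'],1.])
    c=-R.T@t; w=R.T@d
    if z is not None: return c+w*(z-c[2])/w[2]
    return c+w*depth[int(round(v)),int(round(u))]
E
python3 - <<'E'
from h import *
for n in("scene","top"):
    p,d=snapshot(n); cv2.imwrite(f"pics/{n}0.png",p); np.save(n+"0.npy",d)
    c=get_calibration(n); print(n,c)
s=state(); print(s['position'],s['tcp_rot'],s['time_s'])
E
```

```text
scene {'fx': 411.6461220275652, 'fy': 411.6461220275652, 'cx': 315.83043225890174, 'cy': 198.7766138582084, 'rvec': array([ 1.15769412, -2.46978549,  0.83740089]), 'tvec': array([0.17965154, 0.43313056, 0.59454162])}
top {'fx': 449.09765711982664, 'fy': 449.09765711982664, 'cx': 319.6700867424808, 'cy': 191.37138787128075, 'rvec': array([ 2.17911703, -2.22239596,  0.07383162]), 'tvec': array([-0.19762489,  0.48835959,  0.89455406])}
[0.17049058 0.60053346 0.2300844 ] [ 1.37948679e-01  9.90438788e-01 -1.04891971e-03 -2.64030640e-04] 0.1
```

View pics/top0.png

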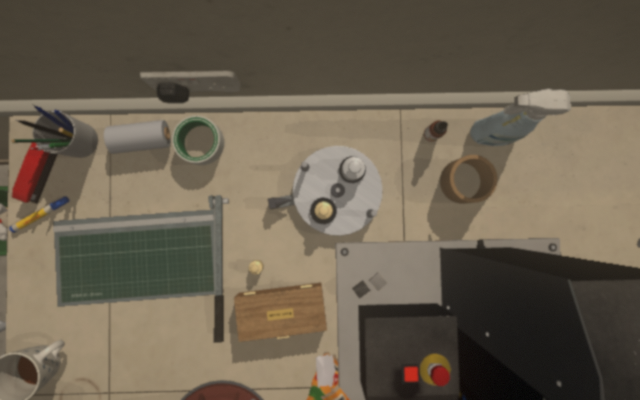

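View pics/scene0.png

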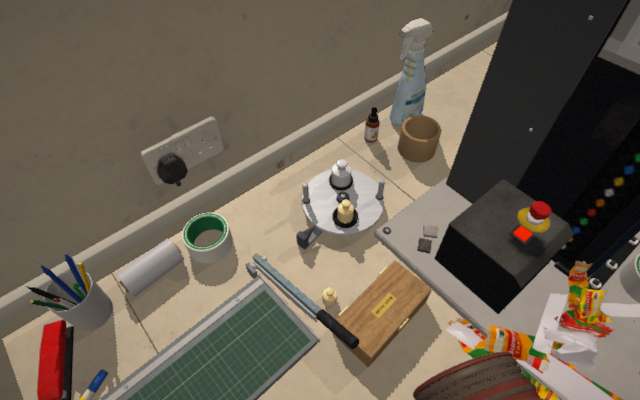

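The top view shows the disc centred near (337,190). The grey weight is near (352,168), the brass one at (323,210), the pins at (304,167) and (371,213), and the pointer on the left at (280,202). I'll enlarge and measure.

```bash
python3 - <<'E'
from h import *
p=cv2.imread("pics/top0.png"); d=np.load("top0.npy"); c=get_calibration("top")
cv2.imwrite("pics/crop1.png",cv2.resize(p[135:250,255:395],None,fx=5,fy=5,interpolation=cv2.INTER_CUBIC))
for n,u,v,z in [("hub",337.5,190,.04),("grey",352,168,None),("brass",323,210,None),("pinA",304,167,.082),("pinB",371,213,.082),("ptr",290,200,.03),("holder",272,203,.04),("hubd",337,190,None),("pole",318,175,None),("discL",292,190,.027),("discR",382,190,.027),("discT",337,147,.027),("discB",337,235,.027)]:
    print(n,world(c,d,u,v,z).round(4))
E
```

```text
hub [ 0.485 -0.242  0.04 ]
grey [ 0.5229 -0.2673  0.0886]
brass [ 0.4458 -0.2118  0.0809]
pinA [ 0.5272 -0.1777  0.082 ]
pinB [ 0.4384 -0.3015  0.082 ]
ptr [ 0.4675 -0.1477  0.03  ]
holder [ 0.462  -0.1129  0.04  ]
hubd [ 0.4849 -0.2409  0.0423]
pole [ 0.5165 -0.2043  0.0272]
discL [ 0.4875 -0.1519  0.027 ]
discR [ 0.484  -0.3317  0.027 ]
discT [ 0.5722 -0.2436  0.027 ]
discB [ 0.3963 -0.2397  0.027 ]
```

View pics/crop1.png

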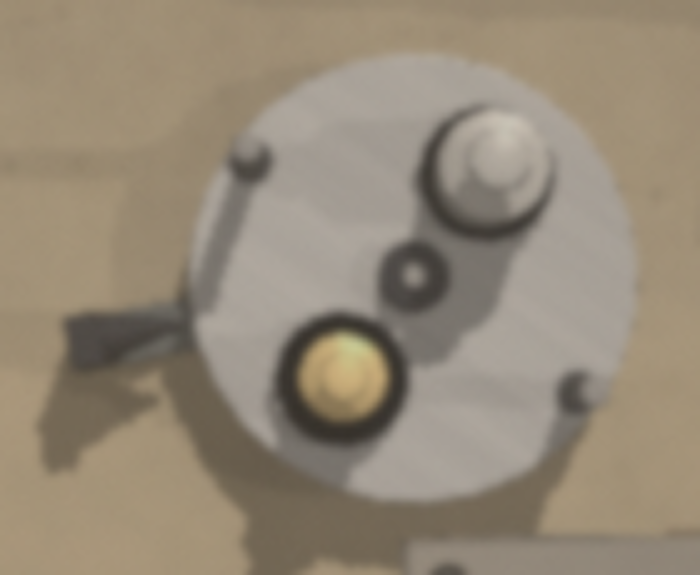

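```bash
python3 - <<'E'
from h import *
d=np.load("top0.npy"); c=get_calibration("top")
for u,v in [(380,255),(445,260),(480,300),(540,280),(370,320),(410,350),(440,340),(435,365),(455,320),(560,350),(280,310),(220,395),(200,140),(470,190),(540,100),(352,285)]:
    print(u,v,world(c,d,u,v).round(3))
s=state(); print(s['q'])
E
```

```text
380 255 [ 0.355 -0.324  0.03 ]
445 260 [ 0.347 -0.441  0.071]
480 300 [ 0.305 -0.44   0.247]
540 280 [ 0.36  -0.441  0.429]
370 320 [ 0.258 -0.286  0.154]
410 350 [ 0.206 -0.353  0.152]
440 340 [ 0.222 -0.403  0.154]
435 365 [ 0.183 -0.392  0.161]
455 320 [ 0.253 -0.431  0.15 ]
560 350 [ 0.296 -0.439  0.466]
280 310 [ 0.257 -0.127  0.054]
220 395 [ 0.086 -0.003  0.013]
200 140 [0.596 0.037 0.001]
470 190 [ 0.482 -0.518  0.   ]
540 100 [ 0.599 -0.53   0.273]
352 285 [ 0.298 -0.267  0.032]
[ 1.18181233e+00  2.17685204e-01  1.61479361e+00 -8.95326885e-06
  1.31127711e+00 -1.12201544e-01]
```

Emit:
{"method": "drive_tool", "body": {
  "translation": [
    [-3.3,-3.31,0],
    [-3.3,-3.31,0],
    [-3.3,-3.31,0],
    [-3.3,-3.31,0],
    [-3.3,-3.31,0],
    [-3.3,-3.31,0],
    [-3.3,-3.31,0],
    [-3.3,-3.31,0],
    [-3.3,-3.31,0],
    [-3.3,-3.31,0],
    [-3.3,-3.31,0],
    [-1.4,-4.32,0],
    [-1.4,-4.32,0],
    [-1.4,-4.32,0],
    [-1.4,-4.32,0],
    [-1.4,-4.32,0],
    [-1.4,-4.32,0],
    [-1.4,-4.32,0]
  ],
  "turn": [
    [0,0,0],
    [0,0,0],
    [0,0,0],
    [0,0,0],
    [0,0,0],
    [0,0,0],
    [0,0,0],
    [0,0,0],
    [0,0,0],
    [0,0,0],
    [0,0,0],
    [0,0,0],
    [0,0,0],
    [0,0,0],
    [0,0,0],
    [0,0,0],
    [0,0,0],
    [0,0,0]
  ],
  "jaw": 40
}}

```text
time_s: 1.9
position: [0.4315, -0.1676, 0.231]
tcp_rot: [0.138, 0.99, 0.0, -0.0]
force: [1.1, -0.2, -0.0]
finger_gap: 0.0345
finger_force: 0.0
```

Emit:
{"method": "drive_tool", "body": {
  "translation": [
    [0,0,0],
    [0,0,0],
    [0,0,0],
    [0,0,0],
    [0,0,0],
    [0,0,0],
    [0,0,0],
    [0,0,0],
    [0,0,0],
    [0,0,0],
    [0,0,0],
    [0,0,0],
    [0,0,0],
    [0,0,0],
    [0,0,0]
  ],
  "turn": [
    [0,0,0.137],
    [0,0,0.137],
    [0,0,0.137],
    [0,0,0.137],
    [0,0,0.137],
    [0,0,0.137],
    [0,0,0.137],
    [0,0,0.137],
    [0,0,0.137],
    [0,0,0.137],
    [0,0,0.137],
    [0,0,0.137],
    [0,0,0.137],
    [0,0,0.137],
    [0,0,0]
  ]
}}

```text
time_s: 3.4
position: [0.4317, -0.1657, 0.2308]
tcp_rot: [0.89, 0.456, -0.0, -0.0]
force: [0.2, -0.3, -0.7]
finger_gap: 0.0342
finger_force: 0.0
```

```bash
cat >> h.py <<'E'
def wworld(cal,u,v,z):
    R=cv2.Rodrigues(np.array(cal['rvec'],float))[0]; t=np.array(cal['tvec'],float).ravel()
    x,y=(u-cal['cx'])/cal['fx'],(v-cal['cy'])/cal['fy']; th=np.hypot(x,y)
    w=R.T@np.array([x/th*np.sin(th),y/th*np.sin(th),np.cos(th)]); c=-R.T@t
    return c+w*(z-c[2])/w[2]
E
python3 - <<'E'
from h import *
c=get_calibration("wrist"); p,d=snapshot("wrist"); cv2.imwrite("pics/w1.png",p)
R=cv2.Rodrigues(c['rvec'])[0]; print(-R.T@c['tvec'].ravel(), R.T[:,2]); np.save("w1c.npy",c,allow_pickle=True)
E
```

```text
[ 0.47439053 -0.10450598  0.37314858] [-0.17146398 -0.23809205 -0.95598759]
```

View pics/w1.png

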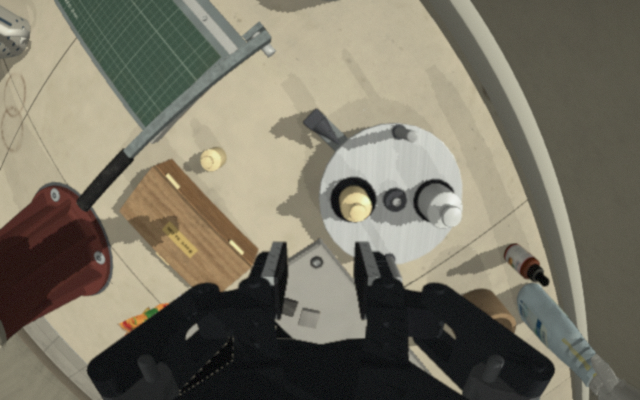

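The wrist view shows the hub at (395,201), the cup rims at about (353,200) and (436,202), the pin A top at (411,135), and the pointer tip at about (345,144). Pin B is hidden by the right finger.

```bash
python3 - <<'E'
from h import *
c=np.load("w1c.npy",allow_pickle=True).item()
h=wworld(c,395,201,.04)
for n,u,v,z in [("hub",395,201,.04),("cupb",353,200,.036),("cupg",436,202,.036),("pinA",412,135,.082),("pinAbase",397,131,.03),("ptr",345,144,.03),("hold",313,114,.04)]:
    w=wworld(c,u,v,z); q=w-h; print(n,w.round(4),np.hypot(*q[:2]).round(4),np.degrees(np.arctan2(q[1],q[0])).round(1))
E
```

```text
hub [ 0.4833 -0.2389  0.04  ] 0.0 0.0
cupb [ 0.444  -0.2106  0.036 ] 0.0484 144.3
cupg [ 0.5246 -0.2717  0.036 ] 0.0528 -38.5
pinA [ 0.532  -0.1757  0.082 ] 0.0798 52.4
pinAbase [ 0.5299 -0.1747  0.03  ] 0.0793 54.0
ptr [ 0.4729 -0.1534  0.03  ] 0.0861 97.0
hold [ 0.4638 -0.1056  0.04  ] 0.1346 98.3
```

Emit:
{"method": "drive_tool", "body": {
  "translation": [
    [-3.63,2.83,0],
    [-3.63,2.83,0],
    [-3.63,2.83,0],
    [0,0,4.5],
    [0,0,4.5],
    [0,0,4],
    [0,0,0]
  ],
  "turn": [
    [0,0,0],
    [0,0,0],
    [0,0,0],
    [0,0,0],
    [0,0,0],
    [0,0,0],
    [0,0,0]
  ]
}}

```text
time_s: 4.15
position: [0.4325, -0.2998, 0.0945]
tcp_rot: [0.89, 0.457, -0.003, -0.007]
force: [-1.2, 0.8, -1.1]
finger_gap: 0.0346
finger_force: 0.0
```

```bash
python3 - <<'E'
from h import *
p,d=snapshot("wrist"); cv2.imwrite("pics/w2.png",p); s=state(); print(s['position'],s['q'])
E
```

```text
[ 0.43479936 -0.30165461  0.09805689] [-7.39198240e-01  1.77464848e-01  1.93292663e+00 -1.15349704e-05
  1.03975504e+00 -1.16909206e-01]
```

View pics/w2.png

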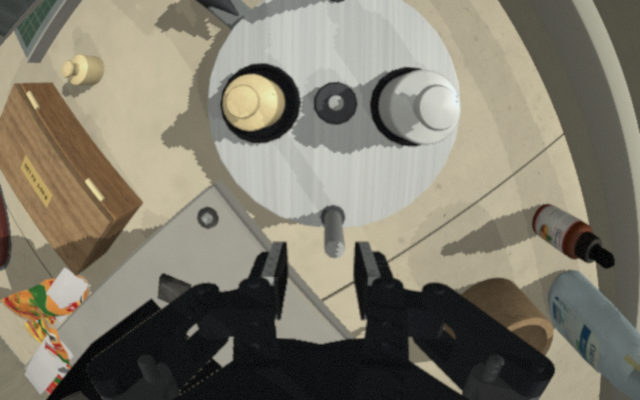

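The pin top is at (335,250) and its base at (331,212), between the fingers (midline around column 320). Hub at (335,101).

```bash
python3 - <<'E'
from h import *
c=get_calibration("wrist"); s=state(); P=s['position']
a=np.radians(-35.7); y=np.array([np.cos(a),np.sin(a)]); x=np.array([-y[1],y[0]])
for n,u,v,z in [("pin",335,248,.082),("base",332,217,.027),("hub",335,101,.04)]:
    w=wworld(c,u,v,z); q=w[:2]-P[:2]; print(n,w.round(4),"tool xy",(q@x).round(4),(q@y).round(4))
print(P)
E
```

```text
pin [ 0.439 -0.308  0.082] tool xy -0.0027 0.0071
base [ 0.438  -0.3091  0.027 ] tool xy -0.0042 0.0069
hub [ 0.4871 -0.2421  0.04  ] tool xy 0.0788 0.0077
[ 0.43479936 -0.30165461  0.09805689]
```

Emit:
{"method": "drive_tool", "body": {
  "translation": [
    [-0.2,0.5,0],
    [0,0,1.5],
    [0,0,2],
    [0,0,1.8],
    [0,0,0],
    [0,0,0],
    [0,0,0]
  ],
  "turn": [
    [0,0,0],
    [0,0,0],
    [0,0,0],
    [0,0,0],
    [0,0,0],
    [0,0,0],
    [0,0,0]
  ]
}}

```text
time_s: 4.9
position: [0.4416, -0.3095, 0.0501]
tcp_rot: [0.89, 0.456, 0.001, 0.002]
force: [-0.1, -0.0, 0.8]
finger_gap: 0.0342
finger_force: 0.0
```

Emit:
{"method": "drive_tool", "body": {
  "translation": [
    [0,0,0],
    [0,0,0],
    [0,0,0],
    [0,0,0],
    [0,0,0]
  ],
  "turn": [
    [0,0,0],
    [0,0,0],
    [0,0,0],
    [0,0,0],
    [0,0,0]
  ],
  "jaw": 20
}}

```text
time_s: 5.4
position: [0.4403, -0.3084, 0.0484]
tcp_rot: [0.89, 0.456, 0.0, 0.0]
force: [-0.4, -0.3, -0.9]
finger_gap: 0.017
finger_force: 0.0
```

Emit:
{"method": "drive_tool", "body": {
  "translation": [
    [0,0.3,0],
    [0.013,0.5,0],
    [0.0256,0.64,0],
    [0.0256,0.64,0],
    [0.0256,0.64,0],
    [0.0256,0.64,0],
    [0.0256,0.64,0],
    [0.0256,0.64,0],
    [0.0256,0.64,0],
    [0.0256,0.64,0],
    [0.0256,0.64,0],
    [0.0256,0.64,0],
    [0.0256,0.64,0],
    [0.013,0.4,0],
    [0,0.2,0],
    [0,0,0],
    [0,0,0]
  ],
  "turn": [
    [0,0,-0.07],
    [0,0,-0.062],
    [0,0,-0.08],
    [0,0,-0.08],
    [0,0,-0.08],
    [0,0,-0.08],
    [0,0,-0.08],
    [0,0,-0.08],
    [0,0,-0.08],
    [0,0,-0.08],
    [0,0,-0.08],
    [0,0,-0.08],
    [0,0,-0.08],
    [0,0,-0.05],
    [0,0,-0.025],
    [0,0,0],
    [0,0,0]
  ]
}}

```text
time_s: 7.1
position: [0.5205, -0.3137, 0.0482]
tcp_rot: [0.526, 0.85, 0.0, -0.0]
force: [-0.5, -0.1, 0.3]
finger_gap: 0.0168
finger_force: 0.0
```

```bash
python3 - <<'E'
from h import *
s=state(); P=s['position']; q=s['tcp_rot']; d=P[:2]-[.485,-.2415]
print(P,np.hypot(*d),np.degrees(np.arctan2(d[1],d[0])),"x dir",2*np.degrees(np.arctan2(q[1],q[0])), s['force'],s['finger_force'],s['q'][5])
c=get_calibration("wrist");p,_=snapshot("wrist"); cv2.imwrite("pics/w3.png",p)
E
```

```text
[ 0.52052376 -0.31369258  0.04820417] 0.0804593410514209 -63.79961157665258 x dir 116.48552943475117 [-0.45301316 -0.07581492  0.33921969] 0.0 -1.1201883077426404
```

View pics/w3.png

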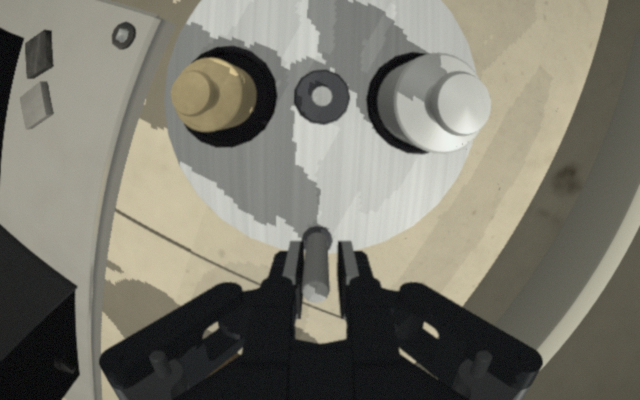

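The pin sits between the fingers at (317,290), and both weights stand square in their cups. I'll continue the arc.

Emit:
{"method": "drive_tool", "body": {
  "translation": [
    [0.01,0.32,0],
    [0.013,0.4,0],
    [0.0256,0.64,0],
    [0.0256,0.64,0],
    [0.0256,0.64,0],
    [0.0256,0.64,0],
    [0.0256,0.64,0],
    [0.0256,0.64,0],
    [0.0256,0.64,0],
    [0.0256,0.64,0],
    [0.0256,0.64,0],
    [0.0256,0.64,0],
    [0.0256,0.64,0],
    [0.0256,0.64,0],
    [0.0256,0.64,0],
    [0.0256,0.64,0],
    [0.01,0.32,0],
    [0,0.16,0],
    [0,0,0],
    [0,0,0]
  ],
  "turn": [
    [0,0,-0.04],
    [0,0,-0.05],
    [0,0,-0.08],
    [0,0,-0.08],
    [0,0,-0.08],
    [0,0,-0.08],
    [0,0,-0.08],
    [0,0,-0.08],
    [0,0,-0.08],
    [0,0,-0.08],
    [0,0,-0.08],
    [0,0,-0.08],
    [0,0,-0.08],
    [0,0,-0.08],
    [0,0,-0.08],
    [0,0,-0.08],
    [0,0,-0.04],
    [0,0,-0.02],
    [0,0,0],
    [0,0,0]
  ]
}}

```text
time_s: 9.15
position: [0.5637, -0.2292, 0.0483]
tcp_rot: [-0.081, 0.997, 0.0, -0.0]
force: [0.1, 0.2, 0.0]
finger_gap: 0.0172
finger_force: 0.0
```

```bash
python3 - <<'E'
from h import *
s=state(); P=s['position']; q=s['tcp_rot']; d=P[:2]-[.485,-.2415]
print(P,np.hypot(*d),np.degrees(np.arctan2(d[1],d[0])),"x dir",2*np.degrees(np.arctan2(q[1],q[0])), s['force'],s['finger_force'],s['q'][5])
c=get_calibration("wrist");p,_=snapshot("wrist"); cv2.imwrite("pics/w4.png",p); np.save("w4c.npy",c,allow_pickle=True)
E
```

```text
[ 0.56366153 -0.22915776  0.04828838] 0.0796239119558661 8.917188071340629 x dir 189.24625051745778 [0.07963061 0.20167066 0.02912392] 0.0 -2.233638938283278
```

View pics/w4.png

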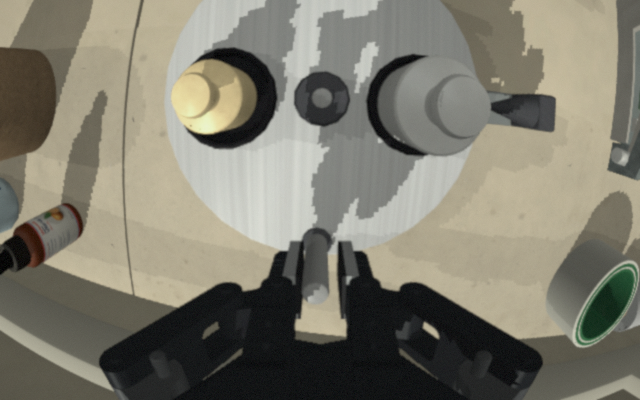

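The large weight at (450,105) is almost in line with the pointer at (510–550,110). I'll work out the residual angle.

```bash
python3 - <<'E'
from h import *
c=np.load("w4c.npy",allow_pickle=True).item()
h=wworld(c,322,97,.04)
for n,u,v,z in [("hub",322,97,.04),("cupb",224,97,.036),("greytop",458,105,.09),("brasstop",192,97,.08),("pintop",316,293,.082),("pinbase",318,239,.027),("cone",503,107,.03),("coneend",520,109,.03),("holdend",554,112,.04),("holdend",554,112,.03)]:
    w=wworld(c,u,v,z); q=w-h; print(n,w.round(4),np.hypot(*q[:2]).round(4),np.degrees(np.arctan2(q[1],q[0])).round(1))
E
```

```text
hub [ 0.4838 -0.2407  0.04  ] 0.0 0.0
cupb [ 0.49   -0.2899  0.036 ] 0.0496 -82.8
greytop [ 0.4785 -0.1947  0.09  ] 0.0463 96.6
brasstop [ 0.4908 -0.2887  0.08  ] 0.0485 -81.7
pintop [ 0.5624 -0.2305  0.082 ] 0.0793 7.4
pinbase [ 0.5621 -0.2301  0.027 ] 0.0791 7.7
cone [ 0.4655 -0.1379  0.03  ] 0.1044 100.1
coneend [ 0.4632 -0.1252  0.03  ] 0.1173 100.1
holdend [ 0.4588 -0.1057  0.04  ] 0.1373 100.5
holdend [ 0.4568 -0.0967  0.03  ] 0.1465 100.6
```

Emit:
{"method": "drive_tool", "body": {
  "translation": [
    [0,0.2,0],
    [0,0.22,0],
    [0,0,0],
    [0,0,0],
    [0,-0.2,0],
    [0,0,0],
    [0,0,0]
  ],
  "turn": [
    [0,0,-0.025],
    [0,0,-0.025],
    [0,0,0],
    [0,0,0],
    [0,0,0],
    [0,0,0],
    [0,0,0]
  ]
}}

```text
time_s: 9.9
position: [0.5636, -0.227, 0.0483]
tcp_rot: [-0.106, 0.994, 0.0, 0.0]
force: [0.9, -0.7, -0.6]
finger_gap: 0.0168
finger_force: 0.0
```

Emit:
{"method": "drive_tool", "body": {
  "translation": [
    [0,0,0],
    [0,0,0],
    [0,0,0],
    [0,0,-1.5],
    [0,0,-3],
    [0,0,-4],
    [0,0,-4],
    [0,0,-2],
    [0,0,0],
    [0,0,0],
    [0,0,0]
  ],
  "turn": [
    [0,0,0],
    [0,0,0],
    [0,0,0],
    [0,0,0],
    [0,0,0],
    [0,0,0],
    [0,0,0],
    [0,0,0],
    [0,0,0],
    [0,0,0],
    [0,0,0]
  ],
  "jaw": 35
}}

```text
time_s: 11.0
position: [0.5624, -0.2263, 0.1917]
tcp_rot: [-0.106, 0.994, 0.001, -0.001]
force: [-0.1, -0.2, -0.2]
finger_gap: 0.0299
finger_force: 0.0
```

```bash
python3 - <<'E'
from h import *
s=state(); print(s['position'],s['force'],s['time_s'])
c=get_calibration("wrist");p,_=snapshot("wrist"); cv2.imwrite("pics/w5.png",cv2.resize(p[60:300,200:500],None,fx=2.5,fy=2.5,interpolation=cv2.INTER_CUBIC)); np.save("w5c.npy",c,allow_pickle=True)
E
```

```text
[ 0.56235276 -0.2263104   0.19166376] [-0.06147756 -0.20208933 -0.24614521] 11.0
```

View pics/w5.png

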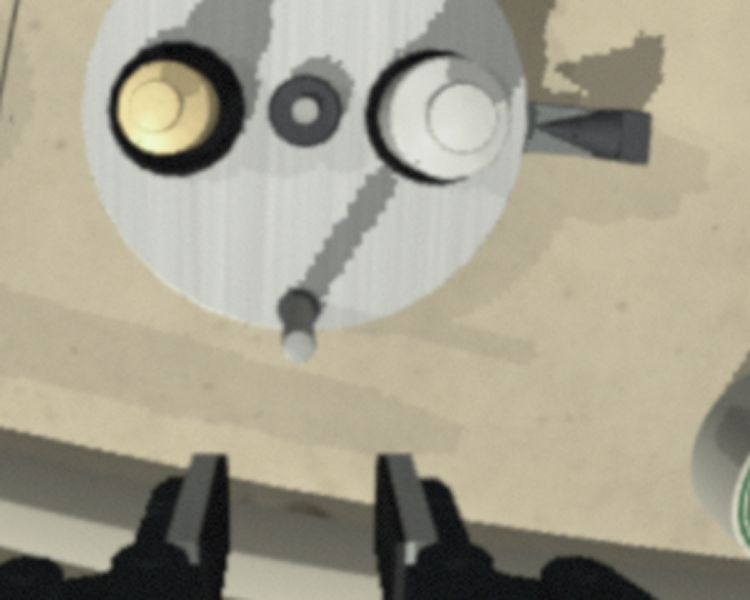

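The pin is released and the gripper is clear. In crop pixels: hub (305,111), knob (463,118), brass cup (177,108), cone tip (537,126), holder (632,137).

```bash
python3 - <<'E'
from h import *
c=np.load("w5c.npy",allow_pickle=True).item()
f=lambda u,v,z: wworld(c,200+u/2.5,60+v/2.5,z)
h=f(305,111,.04)
for n,u,v,z in [("cupb",177,108,.036),("greytop",463,118,.09),("brasstop",157,105,.08),("pintop",298,346,.082),("pinbase",299,308,.027),("tip",537,126,.03),("hold",632,137,.04)]:
    w=f(u,v,z); q=w-h; print(n,w.round(4),np.hypot(*q[:2]).round(4),np.degrees(np.arctan2(q[1],q[0])).round(1))
E
```

```text
cupb [ 0.493  -0.2888  0.036 ] 0.0489 -80.2
greytop [ 0.4759 -0.1918  0.09  ] 0.0495 100.1
brasstop [ 0.4926 -0.2886  0.08  ] 0.0486 -80.6
pintop [ 0.5626 -0.2264  0.082 ] 0.0793 10.3
pinbase [ 0.5628 -0.2261  0.027 ] 0.0795 10.5
tip [ 0.468  -0.1493  0.03  ] 0.0928 100.3
hold [ 0.4616 -0.112   0.04  ] 0.1307 100.1
```

The weight is at 100.1° and the pointer at 100.2°, so it is aligned. The gripper touches nothing, so I'm handing in.

```bash
python3 -c "
from plant import r
print(r.close_job())"
```

```text
the job is handed in; nothing more can be done
None
```

The job is handed in: by the last wrist-camera picture the large weight was in line with the pointer to within about half a degree (roughly 0.5 mm), both weights were upright in their cups, and the gripper was clear; the judge returned no verdict.

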